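# Shut the bench down at its three buttons

## Robot

A 6-joint arm with a two-finger parallel gripper is mounted at the origin on a cart in front of the work surface, level with it; the furniture and walls round the work are solid. World frame = base frame: x ahead of the robot, y to its left, z up, the work surface at z = 0. Lengths are in mm, angles in rad, forces in N, time in s.
With the tool pointing down it reaches from about 400 to 925 mm from the base axis. Payload 12.5 kg.
Tool frame: the origin (TCP) lies at the very end of the fingers, on their centre line; the grasp point (between the pads) lies 19 mm behind it; z points along the fingers, y is the line along which they close (so a half turn about z gives the same grasp; the last joint's range is limited). The gripper opens to 95 mm and grips with 3 to 60 N. Pads are 20 mm wide; open, the fingers measure 119 mm over their backs; the gripper's body (75 mm by 180 mm) begins 59 mm behind the grasp point.
Start: joints at [1.168, 0.491, 1.559, -0, 1.092, -0.106], TCP at [182.771, 597.697, 214.661] pointing down, gripper open.
Joint ranges: [-3.1, 3.1], [-0.84, 2.19], [0.05, 2.79], [-1.13, 4.28], [0.06, 2.93], [-2.69, 2.69]. Speed limits (rad/s): [2.22, 2.22, 2.79, 3.14, 3.14, 3.14].

## Interface

Orientations are given as [roll, pitch, yaw] about the fixed x, y, z axes, in that order (R = Rz(yaw) Ry(pitch) Rx(roll)).
In Python, from cell import env, cams, state gives the robot as it stands (env), with the cameras (cams) and the readings as plain functions.
- The arm moves only by the tool send_path, called after "Call:" in YAML: its name, and indented under it one key for each argument. Schema: {"type":"object","properties":{"ticks":{"type":"array","items":{"type":"array","items":{"type":"number"},"minItems":5,"maxItems":5},"minItems":1,"maxItems":5},"only":{"type":"string"},"quiet":{"type":"boolean"},"lines":{"type":"string"}},"required":["ticks"],"additionalProperties":false}. ticks is a list of rows, 1 to 5 of them, each of 5 numbers: dx, dy, dz in a scale on which 1.0 is 100 cm, then a turn about the tool's z in fractions of the full range, 1 being 4 rad, then the opening from 0.0 (shut) to 1.0 (fully open); each row is the pose to reach, as a shift and turn from the pose commanded when the call began, along the tool's axes at that moment; what a row does not reach only later rows make up. A row lasts 1/12 s, in which the tool goes at most 41.7 mm and 0.125 rad, less where a joint would pass 70% of its speed; a pose out of reach is approached as far as the arm can. The fingers move at their own pace and stop on an object; the grip force is fixed at half the most. Time passes only in rows, so rows that do not move let the fingers close. The tool returns the time, the measured TCP pose, the force, the opening and the grip force at its end. only (a regular expression) keeps the lines of the reply that match it, lines (a string "A,B") keeps lines A to B, and quiet returns only ok. No shift or turn number may pass 1 either way. Input that does not fit is refused with a message, and nothing moves.
- state(): the state, without advancing time (a new reading comes with each control period).
- cams.read_camera(name): name is "scene" or "top" or "wrist"; returns (picture, depth): 384x512x3 uint8, red, green, blue; 384x512 float32, mm along the optical axis (not along the pixel's ray), 0 where there is no reading.
- cams.camera_info(name): a dict with "vertical_fov" (degrees; the focal length in pixels is half the picture's height over the tangent of half this angle, whatever the lens; pixels are square), "cx", "cy" (the principal point, pixels), "dist_coeffs" ([k1, k2, p1, p2, k3] as OpenCV has them; the pictures are not rectified), "origin" and "attitude" of the camera in the world. Camera axes: x right, y down, z forward; pixel columns grow to the right and rows downward; lengths in mm; the calibration is good to about 2 mm. A picture is of the moment at which its call begins: read the wrist's pose just before it. camera_info takes no time and is no camera call; for the wrist camera it gives the pose at the moment of the call.
- env.job_done(): hands the job in; it is judged then, once.
The state is a dict: "t": time; "joints": joint angles; "qvel": joint speeds; "tau": joint torques, N m; "eef_pos": TCP position; "tcp_rot": TCP orientation; "ft_force": force on the tool from outside, world axes, zero at the start; "moment": the same for the moment, N m; "opening": opening from 0.0 (shut) to 1.0 (fully open); "grip_force": force on a finger pad.
Only numpy, scipy, OpenCV 4.12 (cv2) and the standard library are available. Lean on these libraries where they do the work, as an engineer would, in place of code of your own. Each camera call takes 0.05 s, during which the arm holds its last target. There are 200 camera calls.

## Task

Shut the workbench down for the evening: on the three push-button boxes press first the small round button (extractor), then the square button (lamp) and last the wide mushroom button (mains). Push each one gently with the fingertips, all the way in, so that it stays in. Pick nothing up, and do not shift the boxes or the parts standing among them.

Things in the scene. Friction and masses are not known exactly. Their poses are not given: they have to be found in the camera images.
- round_box: Loose plain grey push-button box, 70 x 70 mm and 45 mm high, about 0.8 kg, on four rubber feet; on top, in the middle, a black button with a small round flat-topped cap, 24 mm across. Origin: centre of the underside; z up. All three boxes are alike but for the button.
- round_top (a point): Centre of the top face of the round button; it goes down with the button. 61 mm above the bench when the button is out, 53 mm when it is fully in. The metal collar round the button reaches 48 mm above the bench, so a fingertip wider than the cap can press it home.
- round_button (a joint): How far the round button is pushed in, m: about 0 is out, 0.008 is fully in, at a hard stop. It resists with about 4 N of friction, does not spring back, and stays where it is pushed.
- square_box: Loose plain grey push-button box, 70 x 70 mm and 45 mm high, about 0.8 kg, on four rubber feet; on top, in the middle, a black button with a square flat-topped cap, 30 x 30 mm. Origin: centre of the underside; z up. All three boxes are alike but for the button.
- square_top (a point): Centre of the top face of the square button; it goes down with the button. 61 mm above the bench when the button is out, 53 mm when it is fully in. The metal collar round the button reaches 48 mm above the bench, so a fingertip wider than the cap can press it home.
- square_button (a joint): How far the square button is pushed in, m: about 0 is out, 0.008 is fully in, at a hard stop. It resists with about 4 N of friction, does not spring back, and stays where it is pushed.
- mushroom_box: Loose plain grey push-button box, 70 x 70 mm and 45 mm high, about 0.8 kg, on four rubber feet; on top, in the middle, a black button with a wide round mushroom cap, 44 mm across, on a thinner stem. Origin: centre of the underside; z up. All three boxes are alike but for the button.
- mushroom_top (a point): Centre of the top face of the mushroom button; it goes down with the button. 61 mm above the bench when the button is out, 53 mm when it is fully in. The metal collar round the button reaches 48 mm above the bench, so a fingertip wider than the cap can press it home.
- mushroom_button (a joint): How far the mushroom button is pushed in, m: about 0 is out, 0.008 is fully in, at a hard stop. It resists with about 4 N of friction, does not spring back, and stays where it is pushed.
- tape_measure: Loose bystander near the boxes, to be left alone: tape measure, 36 x 78 mm, 64 mm high. Origin: centre of the underside.
- brass_elbow: Loose bystander near the boxes, to be left alone: brass pipe elbow, 44 x 44 mm, 28 mm high. Origin: centre of the underside.
- coupling: Loose bystander near the boxes, to be left alone: plastic pipe coupling, 39 mm across, 40 mm high. Origin: centre of the underside.
- brass_nipple: Loose bystander near the boxes, to be left alone: brass hex nipple standing on its thread, 30 mm across, 41 mm high. Origin: centre of the underside.

How it is judged:
By the outcome, as a careful person would: the job done as asked, in the order asked, and still so for the second after the job is handed in, with the robot touching nothing.
It also fails if it takes over 45 s, if anything falls off the work surface, if the arm or the gripper's body presses on something with over 40 N, if the wrist force passes 120 N, or if a joint passes its speed limit or range.

## Working session

There is one attempt and no reset: what is moved stays moved. The work goes in short steps, Python scripts to look and compute and a tool call to move; the robot and the scene stay as the last step left them, time stands still between calls to the robot, and variables do not carry over. Pictures are saved under pics/ and viewed, at most 10 in all, crops included, and the job is handed in when it is done.

```bash
ls; mkdir -p pics; python3 - <<'E'
from cell import env, cams, state
import cv2,numpy as np
for n in("top","scene"):
    p,d=cams.read_camera(n); cv2.imwrite(f"pics/{n}0.png",p[:,:,::-1]); np.save(f"pics/{n}0.npy",d); print(cams.camera_info(n))
s=state();print(s["t"],s["eef_pos"],s["tcp_rot"],s["opening"],s["ft_force"])
E
```

```text
cell.py
pics
{'vertical_fov': 49.796636560246, 'cx': 253.53992865022968, 'cy': 191.27505700997528, 'dist_coeffs': array([-0.02424474,  0.        ,  0.        ,  0.        ,  0.        ]), 'origin': array([ 290.48295121,  190.10101719, 1036.18992521]), 'attitude': array([-2.94874035,  0.01958962, -1.56080275])}
{'vertical_fov': 42.19971274952923, 'cx': 259.67054966355596, 'cy': 188.02231400751364, 'dist_coeffs': array([-0.06942302,  0.        ,  0.        ,  0.        ,  0.        ]), 'origin': array([ -55.48184595, -417.41923444,  638.82339034]), 'attitude': array([-2.15801509,  0.01179595, -0.7495306 ])}
0.1 [182.67547687 597.48393476 214.13183731] [-3.14062265e+00 -1.35413951e-04  2.84480475e+00] 0.9990398213822673 [-0.83324412 -0.55691589  0.1612773 ]
```

View pics/top0.png

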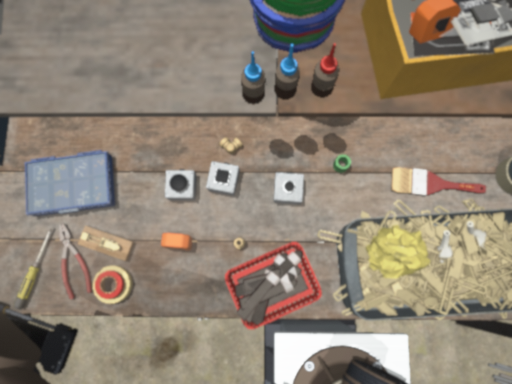

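View pics/scene0.png

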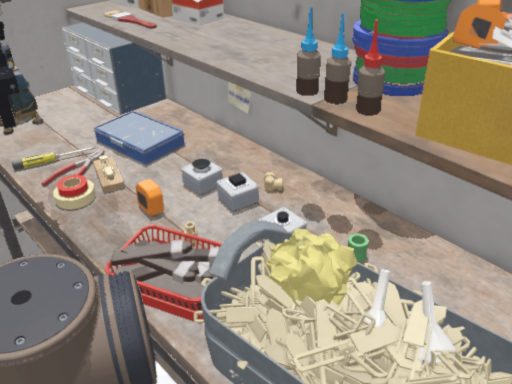

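The top view shows mushroom at (180,183), square at (222,177) and round at (289,186), with a shelf behind them above row 115. Next I measure the caps and the shelf.

```bash
cat > h.py <<'E'
import cv2,numpy as np
from scipy.spatial.transform import Rotation as R
def unproject(info,uv,z):
    f=192/np.tan(np.radians(info["vertical_fov"])/2)
    K=np.array([[f,0,info["cx"]],[0,f,info["cy"]],[0,0,1]])
    n=cv2.undistortPoints(np.array(uv,float).reshape(-1,1,2),K,info["dist_coeffs"])[:,0]
    c=np.c_[n,np.ones(len(n))]*np.array(z,float).reshape(-1,1)
    return R.from_euler("xyz",info["attitude"]).apply(c)+info["origin"]
E
python3 - <<'E'
from cell import env, cams, state
from h import *
np.set_printoptions(suppress=True,precision=1)
for n in("top","scene"):
    img=cv2.imread(f"pics/{n}0.png");d=np.load(f"pics/{n}0.npy");I=cams.camera_info(n)
    v,u=np.mgrid[:384,:512]
    P=unproject(I,np.c_[u.ravel(),v.ravel()],d.ravel()).reshape(384,512,3)
    g=img.max(2)
    S={"mush":(180,183),"sq":(222,177),"round":(289,186)} if n=="top" else {"mush":(202,164),"sq":(238,181),"round":(283,216)}
    for k,(a,b) in S.items():
        w=(abs(u-a)<20)&(abs(v-b)<20)&(d>0)
        m=w&(g<75)&(P[...,2]>50)&(P[...,2]<75)&(abs(u-a)<14)&(abs(v-b)<12)
        q=P[m]; print(n,k,m.sum(),"med",np.median(q,0),"mid",(q.min(0)+q.max(0))/2,"ext",np.ptp(q,axis=0))
        if n=="top":
            m2=w&(P[...,2]>36)&(P[...,2]<70); q=P[m2]
            r=cv2.minAreaRect(q[:,:2].astype(np.float32)); print("  box",r)
    if n=="top":
        for uu in(100,200,300): print("shelf edge",[P[vv,uu] for vv in(100,108,111,122)])
        for k,(a,b) in {"elbow":(231,145),"coup":(343,162),"tape":(177,241),"nip":(239,243)}.items():
            w=(abs(u-a)<24)&(abs(v-b)<24)&(P[...,2]>12)&(P[...,2]<90)&(v>125); q=P[w];print(k,len(q),q.min(0),q.max(0))
    z=P[...,2];m=(d>0)&(P[...,0]>450)&(P[...,0]<1000)&(abs(P[...,1]-250)<350)&(z>80)
    q=P[m];print("tall min x",q[:,0].min() if len(q) else None,np.percentile(q[:,2],[1,10,50]) )
E
```

```text
top mush 174 med [502.3 393.6  59.9] mid [502.9 394.1  59.8] ext [35.6 37.5  8.4]
  box ((503.17193603515625, 395.85430908203125), (69.74434661865234, 70.8052749633789), 0.5493876934051514)
top sq 82 med [519.5 288.2  59.6] mid [519.7 288.2  59.2] ext [23.7 24.4  8.2]
  box ((520.6345825195312, 289.8395690917969), (70.2063217163086, 71.10245513916016), 79.59286499023438)
top round 21 med [496.7 125.8  59.9] mid [495.6 125.8  59.7] ext [11.8  9.8  5.3]
  box ((495.36712646484375, 126.03722381591797), (70.26766204833984, 70.01582336425781), 86.64112091064453)
shelf edge [array([634. , 525.1, 246.7]), array([618. , 525.1, 243.1]), array([610.3, 523.4, 245.8]), array([677.9, 623.7,   1.8])]
shelf edge [array([634.7, 318.7, 244.4]), array([617.9, 318.3, 242.8]), array([611.5, 318.1, 242.6]), array([679.1, 356.3,  -0.9])]
shelf edge [array([634.9, 114.4, 244.6]), array([617.6, 114.6, 244.5]), array([610.9, 114.8, 245.2]), array([679.8,  91.7,  -1.1])]
elbow 372 [541.5 243.   12.3] [631.2 320.1  49.7]
coup 183 [542.2 -27.5  12.4] [579.    9.6  42.8]
tape 473 [341.4 363.7  12.3] [379.8 440.5  67.2]
nip 215 [303.5 189.8  12.2] [371.7 258.4  68.1]
tall min x 606.4519988688436 [227.8 242.  244.5]
scene mush 95 med [504.6 391.5  60.3] mid [506.6 391.7  59.7] ext [33.1 37.   6. ]
scene sq 121 med [520.7 281.9  59.1] mid [520.9 286.7  56.6] ext [29.6 32.  13.2]
scene round 80 med [496.1 120.8  59.5] mid [497.2 122.3  56.7] ext [18.5 19.6 12. ]
tall min x 607.1408919553088 [ 84.  118.2 256.9]
```

The measured heights (about 60 mm) and box sizes (70 mm) match the specification. Targets are round (496,125.5), square (520,288.5) and mushroom (503,394). The shelf edge is at x≈607, so I will put tool y along world y, shut the fingers, and go to the round button first.

Careful with the scale: shifts go in shares of 100 cm and turns go in shares of 4 rad. That gives: -154 mm / 1000 = -0.154, -127 mm / 1000 = -0.127, -0.296 rad / 4 = -0.074.

Call:
send_path:
  ticks:
    - [-0.031,-0.025,0,-0.025,0]
    - [-0.062,-0.051,0,-0.05,0]
    - [-0.092,-0.076,0,-0.074,0]
    - [-0.123,-0.102,0,-0.074,0]
    - [-0.154,-0.127,0,-0.074,0]

```text
t: 0.52
eef_pos: [293.3, 429.4, 214.4]
tcp_rot: [-3.141, -0.0, -3.141]
ft_force: [0.9, 0.0, -0.6]
opening: 0.707
grip_force: 0.0
```

In the tool's units: -165 mm / 1000 = -0.165, -132 mm / 1000 = -0.132.

Call:
send_path:
  ticks:
    - [-0.022,-0.033,0,0,0]
    - [-0.044,-0.066,0,0,0]
    - [-0.066,-0.099,0,0,0]
    - [-0.088,-0.132,0,0,0]
    - [-0.11,-0.165,0,0,0]

```text
t: 0.93
eef_pos: [403.4, 264.4, 214.6]
tcp_rot: [3.142, -0.0, 3.141]
ft_force: [0.6, 0.2, 0.3]
opening: 0.357
grip_force: 0.0
```

Call:
send_path:
  ticks:
    - [-0.022,-0.033,0.01,0,0]
    - [-0.044,-0.066,0.03,0,0]
    - [-0.066,-0.099,0.06,0,0]
    - [-0.093,-0.139,0.09,0,0]
    - [-0.093,-0.139,0.1,0,0]

```text
t: 1.35
eef_pos: [497.1, 124.5, 113.7]
tcp_rot: [3.142, 0.001, 3.139]
ft_force: [0.4, -0.4, 0.9]
opening: 0.028
grip_force: 0.0
```

Call:
send_path:
  ticks:
    - [0,0,0,0,0]
    - [0,0,0,0,0]
    - [0,0,0,0,0]

```text
t: 1.6
eef_pos: [495.4, 127.4, 114.9]
tcp_rot: [3.141, -0.0, 3.141]
ft_force: [-0.8, -0.1, -0.4]
opening: 0.003
grip_force: 0.0
```

In the tool's units: 49 mm / 1000 = 0.049, 48 mm / 1000 = 0.048.

Call:
send_path:
  ticks:
    - [0,-0.001,0.02,0,0]
    - [0,-0.001,0.036,0,0]
    - [0,-0.001,0.044,0,0]
    - [0,-0.001,0.048,0,0]
    - [0,-0.001,0.049,0,0]

```text
t: 2.02
eef_pos: [495.5, 126.8, 65.9]
tcp_rot: [3.141, 0.0, -3.141]
ft_force: [-0.2, -1.0, 0.7]
opening: 0.006
grip_force: 0.0
```

Call:
send_path:
  ticks:
    - [0,0,0.002,0,0]
    - [0,0,0.004,0,0]
    - [0,0,0.006,0,0]
    - [0,0,0.007,0,0]
    - [0,0,0.007,0,0]

```text
t: 2.43
eef_pos: [495.9, 126.2, 58.9]
tcp_rot: [3.141, 0.001, 3.141]
ft_force: [1.1, 0.9, 1.5]
opening: 0.004
grip_force: 0.8
```

```bash
python3 - <<'E'
from cell import env, cams, state
import cv2
p,d=cams.read_camera("wrist"); p2,_=cams.read_camera("scene")
cv2.imwrite("pics/a.png",cv2.hconcat([p[:,:,::-1][100:384,100:412].copy(),cv2.resize(p2[:,:,::-1][120:262,200:356],(312,284))]))
E
```

```text
(no output)
```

View pics/a.png

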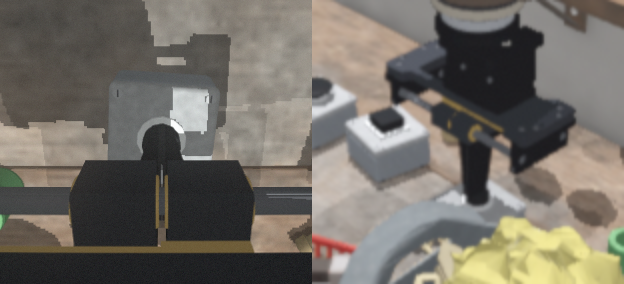

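The picture shows the closed fingertips on the round button, in line with its axis: cap and collar at (160,140) in the wrist half. I keep pressing slowly until it reaches the stop.

In the tool's units: 4 mm / 1000 = 0.004, 3 mm / 1000 = 0.003.

Call:
send_path:
  ticks:
    - [0,0,0.001,0,0]
    - [0,0,0.002,0,0]
    - [0,0,0.003,0,0]
    - [0,0,0.004,0,0]
    - [0,0,0.004,0,0]

```text
t: 2.95
eef_pos: [495.8, 126.0, 54.5]
tcp_rot: [3.142, 0.0, 3.141]
ft_force: [0.9, 1.0, 0.7]
opening: 0.002
grip_force: 0.9
```

Call:
send_path:
  ticks:
    - [0,0,0.0007,0,0]
    - [0,0,0.0013,0,0]
    - [0,0,0.002,0,0]
    - [0,0,0.002,0,0]

```text
t: 3.28
eef_pos: [495.8, 126.0, 53.2]
tcp_rot: [3.141, 0.001, 3.141]
ft_force: [-0.3, 1.1, 11.7]
opening: 0.004
grip_force: 5.7
```

In the tool's units: 1 mm / 1000 = 0.001, 0.5 mm / 1000 = 0.0005.

Call:
send_path:
  ticks:
    - [0,0,0.0005,0,0]
    - [0,0,0.001,0,0]
    - [0,0,0.001,0,0]
    - [0,0,0.001,0,0]

```text
t: 3.62
eef_pos: [495.9, 126.0, 53.0]
tcp_rot: [3.141, 0.001, 3.141]
ft_force: [-4.0, 0.3, 24.3]
opening: 0.002
grip_force: 12.3
```

Hard stop reached at 53.0 mm with 24 N. I lift straight up and go to the square button.

In the tool's units: -45 mm / 1000 = -0.045, -30 mm / 1000 = -0.03.

Call:
send_path:
  ticks:
    - [0,0,-0.003,0,0]
    - [0,0,-0.01,0,0]
    - [0,0,-0.03,0,0]
    - [0,0,-0.045,0,0]
    - [0,0,-0.045,0,0]

```text
t: 4.03
eef_pos: [496.3, 126.1, 98.8]
tcp_rot: [3.141, 0.003, 3.141]
ft_force: [-0.5, 0.4, -0.3]
opening: 0.003
grip_force: 0.0
```

Call:
send_path:
  ticks:
    - [-0.005,0.034,0,0,0]
    - [-0.01,0.068,0,0,0]
    - [-0.015,0.102,0,0,0]
    - [-0.02,0.136,0,0,0]
    - [-0.0245,0.1625,0,0,0]

```text
t: 4.45
eef_pos: [519.9, 290.6, 95.9]
tcp_rot: [-3.141, -0.001, 3.141]
ft_force: [0.5, 0.1, -0.4]
opening: 0.006
grip_force: 0.0
```

Call:
send_path:
  ticks:
    - [0,0,0.01,0,0]
    - [0,0,0.024,0,0]
    - [0,0,0.03,0,0]
    - [0,0,0.033,0,0]
    - [0,0,0.033,0,0]

```text
t: 4.87
eef_pos: [519.9, 287.8, 62.7]
tcp_rot: [-3.141, -0.002, 3.14]
ft_force: [1.1, -0.2, 0.4]
opening: 0.006
grip_force: 0.0
```

In the tool's units: 6 mm / 1000 = 0.006, 4.5 mm / 1000 = 0.0045.

Call:
send_path:
  ticks:
    - [0,0,0.0015,0,0]
    - [0,0,0.003,0,0]
    - [0,0,0.0045,0,0]
    - [0,0,0.006,0,0]
    - [0,0,0.006,0,0]

```text
t: 5.28
eef_pos: [520.6, 288.4, 57.9]
tcp_rot: [3.141, 0.001, 3.141]
ft_force: [-0.5, -1.6, 1.4]
opening: 0.004
grip_force: 0.8
```

Call:
send_path:
  ticks:
    - [0,0,0.001,0,0]
    - [0,0,0.002,0,0]
    - [0,0,0.003,0,0]
    - [0,0,0.004,0,0]
    - [0,0,0.004,0,0]

```text
t: 5.7
eef_pos: [520.4, 288.6, 53.5]
tcp_rot: [3.141, 0.0, 3.141]
ft_force: [1.4, -0.1, 1.9]
opening: 0.004
grip_force: 0.9
```

```bash
python3 - <<'E'
from cell import env, cams, state
import cv2
p,d=cams.read_camera("wrist"); p2,_=cams.read_camera("scene")
cv2.imwrite("pics/b.png",cv2.hconcat([p[:,:,::-1][100:384,100:412].copy(),cv2.resize(p2[:,:,::-1][120:262,200:356],(312,284))]))
E
```

```text
(no output)
```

View pics/b.png

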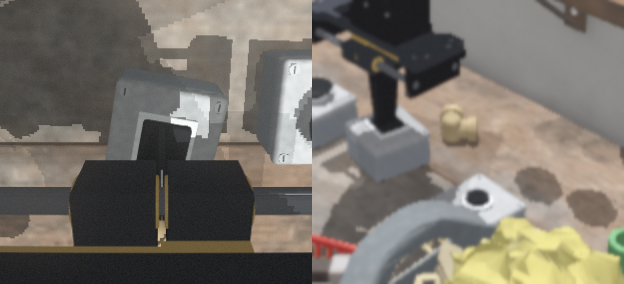

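The fingertips are on the square cap, centred at (165,140). The round button in the scene half, at (478,197), sits in. I finish the push.

In the tool's units: 2 mm / 1000 = 0.002, 1.4 mm / 1000 = 0.0014.

Call:
send_path:
  ticks:
    - [0,0,0.0007,0,0]
    - [0,0,0.0014,0,0]
    - [0,0,0.002,0,0]
    - [0,0,0.002,0,0]

```text
t: 6.13
eef_pos: [520.4, 288.7, 53.1]
tcp_rot: [3.141, 0.001, 3.141]
ft_force: [-5.1, -2.8, 20.2]
opening: 0.003
grip_force: 9.6
```

In the tool's units: -45 mm / 1000 = -0.045, -30 mm / 1000 = -0.03.

Call:
send_path:
  ticks:
    - [0,0,-0.003,0,0]
    - [0,0,-0.01,0,0]
    - [0,0,-0.03,0,0]
    - [0,0,-0.045,0,0]
    - [0,0,-0.045,0,0]

```text
t: 6.55
eef_pos: [521.1, 289.1, 99.2]
tcp_rot: [3.14, 0.003, 3.141]
ft_force: [0.7, -0.4, 0.1]
opening: 0.004
grip_force: 0.0
```

Call:
send_path:
  ticks:
    - [0.005,0.03,0,0,0]
    - [0.01,0.06,0,0,0]
    - [0.015,0.09,0,0,0]
    - [0.0175,0.1055,0,0,0]
    - [0.0175,0.1055,0,0,0]

```text
t: 6.97
eef_pos: [501.7, 396.6, 95.8]
tcp_rot: [3.141, -0.001, -3.14]
ft_force: [-0.6, -0.8, -0.1]
opening: 0.004
grip_force: 0.0
```

Call:
send_path:
  ticks:
    - [0,0,0.01,0,0]
    - [0,0,0.024,0,0]
    - [0,0,0.03,0,0]
    - [0,0,0.033,0,0]
    - [0,0,0.033,0,0]

```text
t: 7.38
eef_pos: [502.9, 393.0, 62.6]
tcp_rot: [-3.141, -0.001, 3.14]
ft_force: [0.5, 0.5, 0.1]
opening: 0.003
grip_force: 0.0
```

In the tool's units: 6 mm / 1000 = 0.006, 4.5 mm / 1000 = 0.0045.

Call:
send_path:
  ticks:
    - [0,0,0.0015,0,0]
    - [0,0,0.003,0,0]
    - [0,0,0.0045,0,0]
    - [0,0,0.006,0,0]
    - [0,0,0.006,0,0]

```text
t: 7.8
eef_pos: [503.2, 394.0, 57.9]
tcp_rot: [3.141, 0.001, 3.141]
ft_force: [0.6, -0.5, 2.0]
opening: 0.008
grip_force: 1.0
```

Call:
send_path:
  ticks:
    - [0,0,0.001,0,0]
    - [0,0,0.002,0,0]
    - [0,0,0.003,0,0]
    - [0,0,0.004,0,0]
    - [0,0,0.004,0,0]

```text
t: 8.22
eef_pos: [503.0, 394.2, 53.5]
tcp_rot: [3.141, 0.0, 3.141]
ft_force: [1.9, -0.5, 1.5]
opening: 0.008
grip_force: 1.0
```

In the tool's units: 2 mm / 1000 = 0.002, 1.4 mm / 1000 = 0.0014.

Call:
send_path:
  ticks:
    - [0,0,0.0007,0,0]
    - [0,0,0.0014,0,0]
    - [0,0,0.002,0,0]
    - [0,0,0.002,0,0]

```text
t: 8.55
eef_pos: [503.0, 394.2, 53.1]
tcp_rot: [3.141, 0.001, 3.141]
ft_force: [-1.9, -4.4, 18.0]
opening: 0.005
grip_force: 8.7
```

In the tool's units: -110 mm / 1000 = -0.11, -80 mm / 1000 = -0.08.

Call:
send_path:
  ticks:
    - [0,0,-0.003,0,0]
    - [0,0,-0.01,0,0]
    - [0,0,-0.04,0,0]
    - [0,0,-0.08,0,0]
    - [0,0,-0.11,0,0]

```text
t: 8.97
eef_pos: [502.6, 394.3, 163.7]
tcp_rot: [3.141, -0.0, 3.141]
ft_force: [0.1, 0.2, -0.4]
opening: 0.007
grip_force: 0.0
```

Call:
send_path:
  ticks:
    - [0.03,0.02,-0.005,0,0]
    - [0.06,0.04,-0.01,0,0]
    - [0.09,0.06,-0.01,0,0]
    - [0.11,0.09,-0.01,0,0]
    - [0.13,0.12,-0.01,0,0]

```text
t: 9.38
eef_pos: [371.2, 515.0, 172.2]
tcp_rot: [3.142, -0.0, 3.141]
ft_force: [1.6, 0.2, -0.5]
opening: 0.006
grip_force: 0.0
```

Call:
send_path:
  ticks:
    - [0.02,0.03,0,0,0]
    - [0.04,0.06,0,0,0]
    - [0.06,0.09,0,0,0]
    - [0.06,0.09,0,0,0]
    - [0.06,0.09,0,0,0]

```text
t: 9.8
eef_pos: [311.2, 605.2, 171.1]
tcp_rot: [-3.141, -0.001, -3.139]
ft_force: [0.4, -0.5, 0.3]
opening: 0.005
grip_force: 0.0
```

```bash
python3 - <<'E'
from cell import env, cams, state
from h import *
np.set_printoptions(suppress=True,precision=1)
p,d=cams.read_camera("top");img=p[:,:,::-1].copy();I=cams.camera_info("top")
cv2.imwrite("pics/top1.png",img);p2,_=cams.read_camera("scene");cv2.imwrite("pics/c.png",cv2.resize(p2[120:262,160:356,::-1],(784,568)))
v,u=np.mgrid[:384,:512]
for name,dd,im in(("before",np.load("pics/top0.npy"),cv2.imread("pics/top0.png")),("after",d,img)):
    P=unproject(I,np.c_[u.ravel(),v.ravel()],dd.ravel()).reshape(384,512,3);z=P[...,2]
    for k,(a,b) in {"mush":(180,183),"sq":(222,177),"round":(289,186)}.items():
        w=(abs(u-a)<20)&(abs(v-b)<20)&(z>36)&(z<70)
        c=(abs(u-a)<3)&(abs(v-b)<3)
        print(name,k,np.median(z[c]),cv2.minAreaRect(P[w][:,:2].astype(np.float32)))
dif=np.abs(img.astype(int)-cv2.imread("pics/top0.png")).max(2)
print({k:int(dif[b-10:b+10,a-12:a+12].max()) for k,(a,b) in {"elbow":(231,145),"coup":(343,162),"tape":(177,241),"nip":(239,243)}.items()})
E
```

```text
before mush 60.84701268615686 ((503.17193603515625, 395.85430908203125), (69.74434661865234, 70.8052749633789), 0.5493876934051514)
before sq 59.65267599788183 ((520.6345825195312, 289.8395690917969), (70.2063217163086, 71.10245513916016), 79.59286499023438)
before round 59.22804722001217 ((495.36712646484375, 126.03722381591797), (70.26766204833984, 70.01582336425781), 86.64112091064453)
after mush 52.344364419915564 ((502.5924987792969, 395.9281005859375), (71.39804077148438, 70.2778549194336), 89.60211181640625)
after sq 52.3393006046706 ((520.6175537109375, 289.71380615234375), (70.65013885498047, 70.67591094970703), 78.90098571777344)
after round 53.411391243335856 ((496.0528869628906, 126.0040283203125), (69.93437957763672, 71.3856201171875), 86.34579467773438)
{'elbow': 7, 'coup': 6, 'tape': 34, 'nip': 16}
```

View pics/c.png

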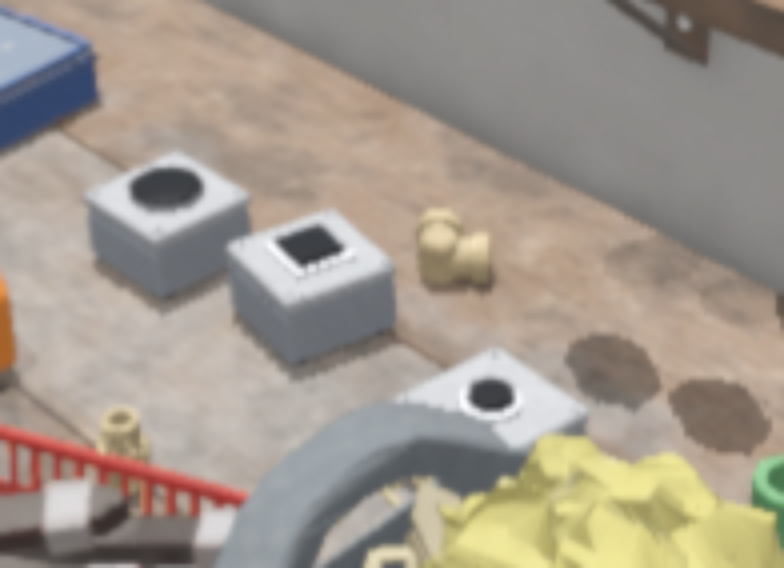

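The picture shows all three caps down, at (167,188), (310,245) and (491,395). Cap heights are 52–53 mm, the boxes are unmoved and the arm is clear.

```bash
python3 -c "
from cell import env, cams, state
print(env.job_done())"
```

```text
the job is handed in; nothing more can be done
None
```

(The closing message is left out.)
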